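Release a skate blade holder from its ratchet jig and tray it

ROBOT

A 6-joint arm with a two-finger parallel gripper is mounted at the origin on the work surface. World frame = base frame: x ahead of the robot, y to its left, z up, the work surface at z = 0. Lengths are in mm, angles in rad, forces in N, time in s.
With the tool pointing down it reaches from about 350 to 875 mm from the base axis. Payload 4.2 kg.
Tool frame: the origin (TCP) lies at the very end of the fingers, on their centre line; the grasp point (between the pads) lies 19 mm behind it; z points along the fingers, y is the line along which they close (so a half turn about z gives the same grasp; the last joint's range is limited). The gripper opens to 85 mm and grips with 20 to 120 N. Pads are 22 mm wide; open, the fingers measure 114 mm over their backs; the gripper's body (76 mm by 85 mm) begins 54 mm behind the grasp point. The pads swing forward as they close: fully open they stand 13 mm farther back than shut.
Start: joints at [1.513, 0.385, 0.008, 0, -1.194, -0.259], TCP at [194.672, 593.887, 231.312] pointing down, gripper open.
Joint ranges: [-3.14, 3.14], [-1.21, 2.06], [-1.07, 1.41], [-3.16, 2.05], [-2.99, -0.16], [-3.1, 3.1]. Speed limits (rad/s): [2.79, 2.79, 3.14, 3.14, 3.14, 3.14].

INTERFACE

Orientations are given as a unit quaternion [x, y, z, w].
In Python, from bench import arm gives the robot as it stands. The module is installed in compiled form; this text tells all that it offers.
- The arm moves only by the tool drive_tool, never from a script. Its argument "targets" is a list of rows, each a list of 5 numbers: the closure, from -1 (fully open) to 1 (shut), then the shift along the tool's x, y, z in mm, then the turn about the tool's z in degrees. In form: [[grip, tx, ty, tz, roll], ...]. A call has 1 to 12 rows; each row is the pose to reach, as a shift and turn from the pose commanded when the call began, along the tool's axes at that moment; what a row does not reach only later rows make up. A row lasts 1/10 s, in which the tool goes at most 50 mm and 8.59 degrees, less where a joint would pass 70% of its speed; a pose out of reach is approached as far as the arm can. A call with a gripper value outside its range is refused whole. The fingers move at their own pace and stop on an object; the grip force is fixed at half the most. Time passes only in rows, so rows that repeat a pose let the fingers close. It gives the time, the measured TCP pose, the force, the opening and the grip force at its end, in the units of the state.
- arm.read_state(): the state, without advancing time (a new reading comes with each control period).
- arm.get_image(name): name is "side" or "top" or "wrist"; returns the picture (420x560x3 uint8, blue, green, red); there is no depth.
- arm.camera_params(name): a dict with "fov_y" (degrees; the focal length in pixels is half the picture's height over the tangent of half this angle, whatever the lens; pixels are square), "cx", "cy" (the principal point, pixels), "rvec" (rotation vector, rad) and "tvec" (3), from world to camera coordinates, as OpenCV has them; the wrist camera has in their place "tool_from_camera" (4x4, takes a point from camera to tool coordinates, whose origin is the TCP and whose axes are the flange's). Camera axes: x right, y down, z forward; pixel columns grow to the right and rows downward; lengths in mm; the calibration is good to about 2 mm. The wrist camera is an equidistant fisheye: a pixel r from the principal point sees the ray r / f radians off the axis. A picture is of the moment at which its call begins: read the wrist's pose just before it. camera_params takes no time and is no camera call.
- arm.job_done(): hands the job in; it is judged then, once.
The state is a dict: "clock": time; "joints": joint angles; "joint_vel": joint speeds; "joint_efforts": joint torques, N m; "position": TCP position; "ee_rot": TCP orientation; "contact_force": force on the tool from outside, world axes, zero at the start; "wrist_torque": the same for the moment, N m; "gripper_width": finger opening in mm; "grasp_force": force on a finger pad.
Only numpy, scipy, OpenCV 4.12 (cv2) and the standard library are available. Lean on these libraries where they do the work, as an engineer would, in place of code of your own. Each camera call takes 0.05 s, during which the arm holds its last target. There are 200 camera calls.

TASK

The blade has been sharpened: lift the ratchet pawl of the red jig well up so that it stays up, slide the clamp bar back as far as it goes, then take out the white blade holder by its plastic and set it down gently in the wooden tray, flat on the tray's floor with the steel blade up. Keep everything off the freshly ground steel, leave the clamp open, and do not disturb the other things on the bench.

Things in the scene. Friction and masses are not known exactly. Their poses are not given: they have to be found in the camera images.
- jig: Red cast jig fixed to the bench, origin at bench level. Its y axis runs along the clamp bar towards the fixed jaw; z up; bar and pawl at x = 0. Bed 20 mm thick; the holder stands on it, centred near y = +95 mm, its length along the jig's x. Fixed jaw: lipless steel strip 13 mm above the bed, about 1 mm from the holder's +y side.
- bar (a joint): Slide of the clamp bar, m: 0 clamped, 0.035 fully back (moving jaw and knob go along the jig's -y). About 3 N of friction; stays where left. With the pawl down it moves only 2 to 3 mm. The moving jaw's lip covers 11 mm of the holder's feet, up to 18 mm above the bed; with the bar fully back the holder lifts straight up.
- bar_knob (a point): Upright black cylinder knob on the bar, 22 mm diameter, standing free from 40 to 105 mm above the bench (its top is 15 mm above this point). This point is on its axis, 90 mm above the bench. When clamped it is at jig x = 0, y = -5 mm. Grip it from above.
- pawl (a joint): Hinge of the ratchet pawl, rad: 0 down in the bar's teeth, 1.1 fully up. Clear of the teeth above about 0.15. Stiff hinge (0.12 N m): stays where it is left.
- pawl_knob (a point): Centre of the black ball (26 mm diameter) on the pawl, 85 mm above the bench when down. It is 72 mm from the hinge axis, at 62 mm towards jig +y and 37 mm above it when the pawl is down. Lifting carries it up and towards the jig's -y on an arc about the hinge; pinched along the jig's x it turns between the fingers.
- pawl_hinge (a point): Point on the pawl's hinge axis (parallel to the jig's x), 48 mm above the bench, at jig x = 0, y = -170 mm.
- holder: White plastic skate blade holder, loose, 0.3 to 0.5 kg. Origin under its centre, x along its length, z up to the blade. Two foot plates 70 x 46 x 6 mm at x = +-62 mm, a tower 42 x 20 mm on each, and across them a bridge 16 mm thick (y), 190 mm long, 30 to 54 mm above the underside, free below between the towers. Grip it at mid-length across its thickness, fingers astride the blade.
- runner: The sharpened steel blade fixed along the top of the holder: 4 mm thick, 210 mm long, rising from 54 to 76 mm above the holder's underside. Same origin and axes as the holder. To be touched by nothing.
- tray: Open wooden tray fixed to the bench, 262 (x) x 134 (y) x 33 mm high, walls 7 mm. Origin at the centre of its underside.
- tray_in (a point): Centre of the tray's inner floor, 7 mm above the bench; inner space 248 (x) x 120 (y) mm, walls 26 mm above this floor. Axes as the tray. The holder must lie along the tray's x to fit.
- stone: Bystander: grey honing stone 50 x 130 x 22 mm lying beside the jig's bar (jig -x). Origin under its centre.
- puck: Bystander: black rubber puck, 76 mm diameter, 25 mm high, by the tray.
- oil: Bystander: white oil bottle, 52 mm diameter, 130 mm high, standing on the far side of the jig's bar (jig +x).
- tape: Bystander: grey roll of tape, 100 mm diameter, 25 mm high, on the robot's left near side.
- driver: Bystander: screwdriver with black handle, lying at the near right.
Things that resemble listed ones, but are neither listed nor needed, are in the scene too. Leave any turquoise look-alike of the holder alone.

How it is judged:
By the outcome, as a careful person would: the job done as asked, in the order asked, and still so for the second after the job is handed in, with the robot touching nothing.
It also fails if it takes over 61 s, if anything falls off the work surface, if the arm or the gripper's body presses on something with over 40 N, if the wrist force passes 120 N, or if a joint passes its speed limit or range.

## Working session

There is one attempt and no reset: what is moved stays moved. The work goes in short steps, Python scripts to look and compute and a tool call to move; the robot and the scene stay as the last step left them, time stands still between calls to the robot, and variables do not carry over. Pictures are saved under pics/ and viewed, at most 10 in all, crops included, and the job is handed in when it is done.

Besides the shell and the picture viewer there is one more tool, called by a JSON object that holds its "fn" and its "kwargs". drive_tool: Moves the arm, as the interface text tells. Its arguments: {"type":"object","properties":{"targets":{"type":"array","items":{"type":"array","items":{"type":"number"}}}},"required":["targets"]}

```bash
mkdir -p pics; python3 - <<'E'
from bench import arm
import cv2,json
for n in ("top","side"):
    cv2.imwrite(f"pics/{n}0.png",arm.get_image(n)); print(n,arm.camera_params(n))
print(arm.camera_params("wrist")); print(arm.read_state())
E
```

```text
top {'fov_y': 46.55940907958536, 'cx': 279.55820653085533, 'cy': 209.74172358512635, 'rvec': array([ 2.11174601, -2.16720045,  0.17116077]), 'tvec': array([ 128.8056061 ,  543.2436645 , 1345.81458943])}
side {'fov_y': 45.01825595993486, 'cx': 275.557776422061, 'cy': 209.8030219533418, 'rvec': array([ 2.428729  , -0.43073435,  0.15992739]), 'tvec': array([-449.48365269,  271.30463846, 1490.13243012])}
{'fov_y': 65.70646984690485, 'cx': 283.2334261666687, 'cy': 212.1721316764789, 'tool_from_camera': array([[-9.45750213e-04, -9.54365684e-01, -2.98638991e-01,
         7.68518818e+01],
       [ 9.99999542e-01, -9.47200013e-04, -1.39883246e-04,
        -1.85850619e-01],
       [-1.49371086e-04, -2.98638987e-01,  9.54366142e-01,
        -1.42992202e+02],
       [ 0.00000000e+00,  0.00000000e+00,  0.00000000e+00,
         1.00000000e+00]])}
{'clock': 0.1, 'joints': array([ 1.51257784e+00,  3.85506273e-01,  6.75082087e-03, -4.33705038e-04,
       -1.19402543e+00, -2.58593699e-01]), 'joint_vel': array([ 0.00069936, -0.0002602 ,  0.00339321,  0.00254686,  0.00187804,
       -0.00168707]), 'joint_efforts': array([-3.84574787e-04, -3.93321419e+01,  1.88927740e+01,  4.19799417e+00,
       -2.64487375e-03,  3.28562692e-06]), 'position': array([194.53645747, 593.39323839, 230.31054638]), 'ee_rot': array([ 9.87466841e-01, -1.57823357e-01, -1.01304096e-04,  1.00746346e-03]), 'contact_force': array([ 0.08002804, -0.0809951 ,  1.24652193]), 'wrist_torque': array([-0.0285308 ,  0.05106936,  0.00237664]), 'grasp_force': 0.0, 'gripper_width': 85.29574853949497}
```

View pics/top0.png

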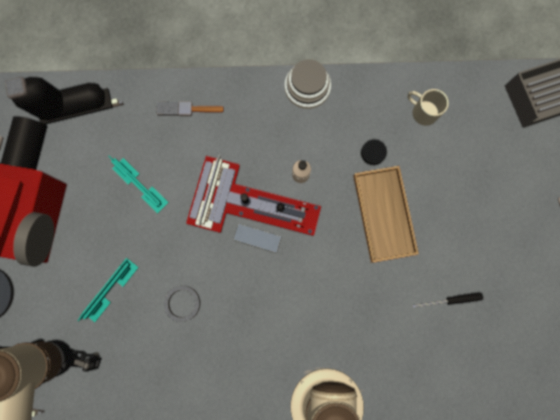

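View pics/side0.png

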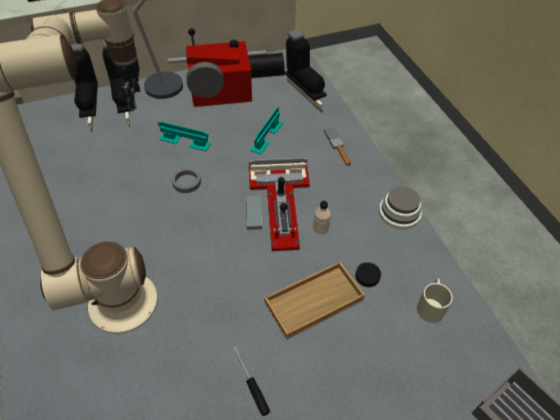

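The top view shows the white holder at (212,192) in the red jig. The bar knob is near (245,199), the pawl ball near (281,208), and the tray at (385,214). Possible mix-ups for the holder are the turquoise ones at (138,184) and (108,290); for the knobs, the other black ball or cylinder. I choose the white holder in the jig and check it in a crop.

```bash
cat > h.py <<'E'
import cv2,numpy as np
from scipy.spatial.transform import Rotation as R
from bench import arm
def cam(n):
    p=arm.camera_params(n); f=210/np.tan(np.radians(p["fov_y"]/2))
    M=R.from_rotvec(p["rvec"]).as_matrix(); return p,f,M,-M.T@p["tvec"]
def ray(n,uv,st=None):
    if n=="wrist":
        p=arm.camera_params(n); f=210/np.tan(np.radians(p["fov_y"]/2))
        d=np.array([uv[0]-p["cx"],uv[1]-p["cy"]]); r=np.hypot(*d); a=r/f
        d=np.r_[d/max(r,1e-9)*np.sin(a),np.cos(a)]
        T=p["tool_from_camera"]; Q=R.from_quat(st["ee_rot"]).as_matrix()
        return st["position"]+Q@T[:3,3], Q@T[:3,:3]@d
    p,f,M,c=cam(n); d=M.T@np.array([(uv[0]-p["cx"])/f,(uv[1]-p["cy"])/f,1]); return c,d/np.linalg.norm(d)
def plane(n,uv,z,st=None):
    c,d=ray(n,uv,st); return c+d*(z-c[2])/d[2]
def tri(r1,r2):
    (a,u),(b,v)=r1,r2
    s=np.linalg.lstsq(np.c_[u,-v],b-a,rcond=None)[0]; P,Q=a+s[0]*u,b+s[1]*v
    return (P+Q)/2,np.linalg.norm(P-Q)
E
python3 - <<'E'
from h import *
np.set_printoptions(precision=1,suppress=True)
t=cv2.imread("pics/top0.png");s=cv2.imread("pics/side0.png")
a=cv2.resize(t[145:245,180:330],None,fx=5,fy=5,interpolation=cv2.INTER_CUBIC)[:,:750]
cv2.imwrite("pics/c_top.png",a)
b=cv2.resize(s[150:255,235:340],None,fx=5,fy=5,interpolation=cv2.INTER_CUBIC)
cv2.imwrite("pics/c_side.png",b)
h=cv2.cvtColor(t,cv2.COLOR_BGR2HSV)
m=cv2.inRange(h,(8,70,80),(22,255,255)); 
c=[k for k in cv2.findContours(m,0,2)[0] if cv2.contourArea(k)>1500]
for k in c:
    box=cv2.boxPoints(cv2.minAreaRect(k)); w=np.array([plane("top",q,33)[:2] for q in box]); print("tray",box,w,w.mean(0),[np.linalg.norm(w[i]-w[i-1]) for i in range(4)])
E
```

```text
tray [[352.3 173.4]
 [399.6 163.5]
 [418.4 253.9]
 [371.1 263.7]] [[ 649.3  -99. ]
 [ 675.1 -238.1]
 [ 411.6 -274.3]
 [ 387.4 -139.1]] [ 530.8 -187.7] [np.float64(264.92339539918055), np.float64(141.47184347079403), np.float64(265.9098228053381), np.float64(137.32718489810358)]
```

View pics/c_top.png

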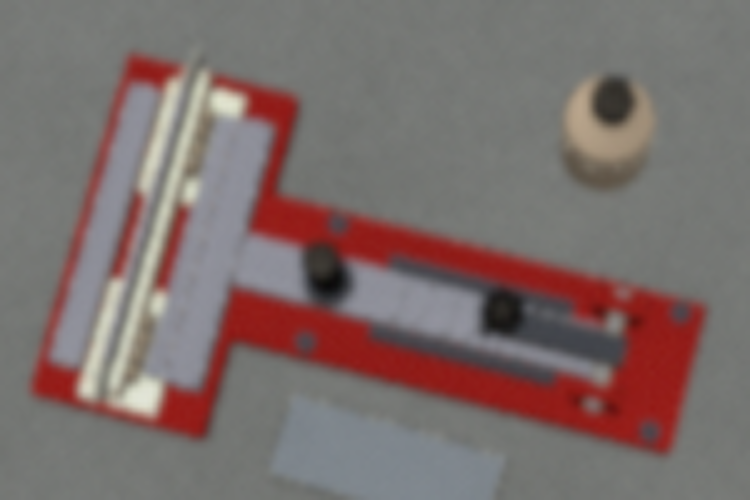

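View pics/c_side.png

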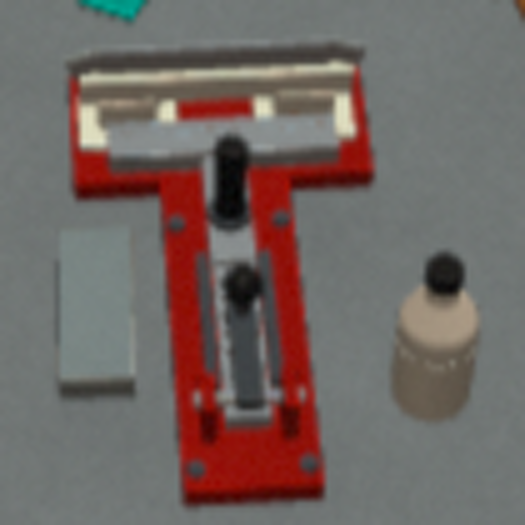

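The crop confirms the choice. It shows the white holder with steel on top at crop (150,240), the cylinder bar knob at (322,260), and the pawl ball at (502,311). The side view has the ball at (242,284) and the knob top at (232,145).

```bash
python3 - <<'E'
from h import *
np.set_printoptions(precision=1,suppress=True)
T=lambda u,v:(180+(u-2)/5,145+(v-2)/5); S=lambda u,v:(235+(u-2)/5,150+(v-2)/5)
p=lambda u,v,z:plane("top",T(u,v),z)[:2]
L=[p(280,195,20),p(705,303,20),p(668,452,20),p(232,345,20)]
for a,b in((L[1],L[0]),(L[2],L[3]),(p(298,95,20),p(130,55,20)),(p(207,437,20),p(33,393,20))):
    d=b-a; print("yaw of jig y",np.degrees(np.arctan2(d[1],d[0])),np.linalg.norm(d))
print("far -y end mid",(L[1]+L[2])/2,"far +y end mid",(p(130,55,20)+p(33,393,20))/2)
print("ball",tri(ray("top",T(502,311)),ray("side",S(242,284))),p(502,311,85))
print("knob",tri(ray("top",T(321,258)),ray("side",S(232,145))),p(321,258,105))
e=[p(198,55,96),p(104,397,96)]; d=e[0]-e[1]; print("blade",e,sum(e)/2,np.degrees(np.arctan2(d[1],d[0])),np.linalg.norm(d))
st=arm.read_state(); print(R.from_quat(st["ee_rot"]).as_matrix())
E
```

```text
yaw of jig y 74.01240920570814 255.3694627077943
yaw of jig y 74.63150479672791 258.9018358849633
yaw of jig y 74.79633052400979 102.22491225434062
yaw of jig y 74.31677673356704 103.93369234573784
far -y end mid [517.3   7.7] far +y end mid [617.5 356.4]
ball (array([546.6, 113.6,  86.4]), np.float64(2.0573109452258556)) [547.9 113.4]
knob (array([575.9, 211.5, 105.6]), np.float64(1.006960654252468)) [576.5 211.5]
blade [array([695., 279.]), array([504.2, 331.4])] [599.6 305.2] -15.365065363081131 197.81378559114236
[[ 1.  -0.3 -0. ]
 [-0.3 -1.  -0. ]
 [ 0.   0.  -1. ]]
```

{"fn": "drive_tool", "kwargs": {"targets": [[-0.2,485,346,40,87],[-0.2,485,346,40,87],[-0.2,485,346,40,87],[-0.2,485,346,40,87],[-0.2,485,346,40,87],[-0.2,485,346,40,87],[-0.2,485,346,40,87],[-0.2,485,346,40,87],[-0.2,485,346,40,87],[-0.2,485,346,40,87],[-0.2,485,346,40,87],[-0.2,485,346,40,87]]}}

```text
clock: 1.3
position: [548.5, 112.0, 190.9]
ee_rot: [-0.607, 0.794, 0.0, -0.0]
contact_force: [0.2, 0.3, -0.2]
gripper_width: 51.1
grasp_force: 0.0
```

```bash
cat >> h.py <<'E'
def look(name):
    st=arm.read_state(); im=arm.get_image("wrist"); cv2.imwrite(f"pics/{name}.png",im); np.savez(f"pics/{name}.npz",position=st["position"],ee_rot=st["ee_rot"])
    x=R.from_quat(st["ee_rot"]).as_matrix()[:,0]; print(st["clock"],st["position"],"yaw",np.degrees(np.arctan2(x[1],x[0])),st["joints"])
def tool(name,P):
    st=np.load(f"pics/{name}.npz"); return R.from_quat(st["ee_rot"]).as_matrix().T@(np.asarray(P)-st["position"])
E
python3 - <<'E'
from h import *
look("w1")
b=plane("side",(235+430/5,150+400/5),0); print("bottle",b,"jig xy",np.array([[.963,-.269],[.269,.963]])@(b[:2]-[577.2,216.3]))
E
```

```text
1.3 [548.49090545 111.96760873 190.87975923] yaw -105.19296608952348 [ 4.90769831e-01  3.07721795e-01 -2.14400031e-01 -1.76657892e-04
 -1.04922712e+00 -7.55849120e-01]
bottle [653.7036359   43.44098778   0.        ] jig xy [ 120.17207566 -145.88375071]
```

View pics/w1.png

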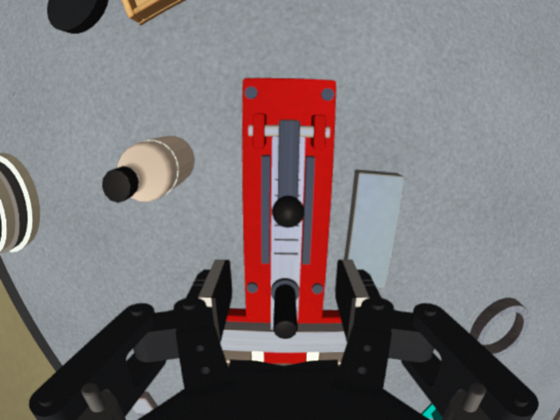

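The wrist view shows the ball at (288,211), the bar knob top at (286,325), and the hinge shaft centred at (289,131). The bottle is well off to the left.

```bash
python3 - <<'E'
from h import *
np.set_printoptions(precision=1,suppress=True)
st=np.load("pics/w1.npz"); im=cv2.imread("pics/w1.png"); g=im.max(2)
def cen(x0,y0,x1,y1,th=60):
    m=(g[y0:y1,x0:x1]<th).astype(np.uint8); n,l,s,c=cv2.connectedComponentsWithStats(m); k=1+np.argmax(s[1:,4]); print(s[k]); return c[k]+[x0,y0]
b=cen(268,190,310,232,45); print(b)
for n,uv,z in(("ball",b,85),("knob",(286,328),105),("hinge",(289,131),48),("L",(244,80),20),("R",(335,82),20)):
    P=plane("wrist",uv,z,st); print(n,P,"tool",tool("w1",P))
E
```

```text
[  5   6  31  31 688]
[287.9 210.7]
ball [545.5 113.2  85. ] tool [ -0.4   3.1 105.9]
knob [573.3 210.1 105. ] tool [-101.2    1.7   85.9]
hinge [528.1  54.4  48. ] tool [ 60.9   4.5 142.9]
L [556.1  -3.5  20. ] tool [109.4 -37.7 170.9]
R [473.1  20.7  20. ] tool [107.8  48.8 170.9]
```

{"fn": "drive_tool", "kwargs": {"targets": [[-0.2,0,3,40,0.7],[-0.2,0,3,80,0.7],[-0.2,0,3,110,0.7],[-0.2,0,3,123,0.7],[-0.2,0,3,123,0.7],[0.6,0,3,123,0.7],[0.6,0,3,123,0.7],[0.9,0,3,123,0.7],[0.9,0,3,123,0.7],[0.9,0,3,123,0.7]]}}

```text
clock: 2.35
position: [545.9, 115.6, 70.3]
ee_rot: [-0.603, 0.798, -0.0, 0.002]
contact_force: [-1.8, 1.6, 7.0]
gripper_width: 23.0
grasp_force: 58.7
```

{"fn": "drive_tool", "kwargs": {"targets": [[0.9,3,0,-4,0],[0.9,6,0,-9,0],[0.9,10,0,-13,0],[0.9,14,0,-16.5,0],[0.9,14,0,-16.5,0]]}}

```text
clock: 2.85
position: [541.5, 100.3, 85.3]
ee_rot: [-0.602, 0.798, -0.001, 0.0]
contact_force: [6.7, 11.5, 4.8]
gripper_width: 22.8
grasp_force: 61.4
```

{"fn": "drive_tool", "kwargs": {"targets": [[0.9,4,0,-4,0],[0.9,8,0,-7,0],[0.9,13,0,-9.5,0],[0.9,17.5,0,-12.5,0],[0.9,22.5,0,-14.5,0],[0.9,27.5,0,-16.5,0],[0.9,33,0,-18,0],[0.9,38,0,-18.8,0],[0.9,43,0,-19.5,0],[0.9,46.5,0,-19.5,0],[0.9,46.5,0,-19.5,0]]}}

```text
clock: 3.95
position: [528.0, 56.2, 104.4]
ee_rot: [-0.603, 0.798, 0.0, -0.0]
contact_force: [0.7, 0.5, 0.2]
gripper_width: 4.7
grasp_force: 0.0
```

{"fn": "drive_tool", "kwargs": {"targets": [[-0.2,0,0,-25,0],[-0.2,0,0,-50,0],[-0.2,0,0,-50,0],[-0.2,0,0,-50,0]]}}

```text
clock: 4.35
position: [528.3, 56.9, 154.6]
ee_rot: [-0.603, 0.798, 0.0, 0.001]
contact_force: [0.7, -0.4, -0.7]
gripper_width: 51.0
grasp_force: 0.0
```

```bash
python3 - <<'E'
from h import *
look("w2"); s=arm.get_image("side"); cv2.imwrite("pics/s2.png",s)
c=cv2.resize(s[150:255,235:340],(400,400),interpolation=cv2.INTER_CUBIC)
cv2.imwrite("pics/m2.png",np.hstack([cv2.resize(cv2.imread("pics/w2.png")[:,100:500],(400,420))[:400],c]))
E
```

```text
4.35 [528.33999873  56.85877487 154.64432271] yaw -105.8498903232463 [ 4.12449263e-01  2.97481356e-01 -3.31895153e-01 -4.29438065e-04
 -9.40390796e-01 -6.88829337e-01]
```

View pics/m2.png

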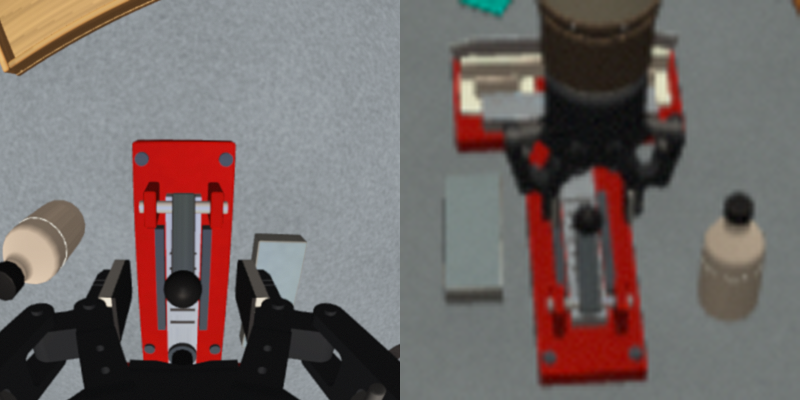

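The pawl slipped out of the grip: in the wrist view the ball is at (283,290) and still low. I'll re-grip deeper.

```bash
python3 - <<'E'
from h import *
np.set_printoptions(precision=1,suppress=True)
st=np.load("pics/w2.npz"); im=cv2.imread("pics/w2.png").max(2)
m=(im[265:312,255:312]<45).astype(np.uint8); n,l,s,c=cv2.connectedComponentsWithStats(m); k=1+np.argmax(s[1:,4]); uv=c[k]+[255,265]; print(s[k],uv)
rs=ray("side",(284.4,207.2)); rw=ray("wrist",uv,st)
P,e=tri(rs,rw); print(P,e,tool("w2",P)); P=plane("wrist",uv,85,st); print(P,tool("w2",P))
E
```

```text
[   9    5   38   38 1038] [282.5 288. ]
[538.3  85.6 118. ] 1.3815860348207132 [-30.3  -1.8  36.7]
[543.3 104.9  85. ] [-50.3  -1.2  69.7]
```

Triangulating gives the ball at z ≈ 111, so the pawl is already up about 0.5 rad and staying there. I'll re-grip it there, deeper, and carry on.

{"fn": "drive_tool", "kwargs": {"targets": [[-0.2,-34,-1.5,0,0],[-0.2,-34,-1.5,30,0],[-0.2,-34,-1.5,55,0],[-0.2,-34,-1.5,67,0],[-0.2,-34,-1.5,67,0],[0.6,-34,-1.5,67,0],[0.9,-34,-1.5,67,0],[0.9,-34,-1.5,67,0],[0.9,-34,-1.5,67,0]]}}

```text
clock: 5.35
position: [538.4, 89.5, 88.6]
ee_rot: [-0.603, 0.798, 0.001, 0.0]
contact_force: [-4.2, 2.8, 2.6]
gripper_width: 23.1
grasp_force: 58.5
```

{"fn": "drive_tool", "kwargs": {"targets": [[0.9,4,0,-2,0],[0.9,8,0,-4,0],[0.9,12,0,-5.5,0],[0.9,16,0,-7,0],[0.9,16,0,-7,0]]}}

```text
clock: 5.85
position: [533.3, 72.9, 94.4]
ee_rot: [-0.601, 0.799, 0.001, -0.001]
contact_force: [-3.4, -0.4, -1.9]
gripper_width: 22.5
grasp_force: 60.8
```

{"fn": "drive_tool", "kwargs": {"targets": [[0.9,4,0,-1,0],[0.9,8,0,-2,0],[0.9,12,0,-2.5,0],[0.9,16,0,-2.5,0],[0.9,19,0,-2.5,0],[0.9,19,0,-2.5,0]]}}

```text
clock: 6.45
position: [530.0, 55.1, 97.3]
ee_rot: [-0.603, 0.798, -0.0, 0.001]
contact_force: [0.0, 1.1, -0.2]
gripper_width: 4.3
grasp_force: 0.0
```

{"fn": "drive_tool", "kwargs": {"targets": [[-0.2,0,0,-30,0],[-0.2,0,0,-70,0],[-0.2,0,0,-70,0],[-0.2,0,0,-70,0]]}}

```text
clock: 6.85
position: [530.2, 55.7, 168.0]
ee_rot: [-0.603, 0.798, -0.0, 0.002]
contact_force: [-0.3, -0.0, -1.0]
gripper_width: 51.2
grasp_force: 0.0
```

```bash
python3 - <<'E'
from h import *
look("w3"); s=arm.get_image("side"); cv2.imwrite("pics/s3.png",s)
c=cv2.resize(s[150:255,235:340],(400,400),interpolation=cv2.INTER_CUBIC)
cv2.imwrite("pics/m3.png",np.hstack([cv2.imread("pics/w3.png")[20:420,100:500],c]))
E
```

```text
6.85 [530.18858516  55.65578386 168.04300531] yaw -105.84338335640753 [ 4.08940425e-01  2.84724190e-01 -3.11906294e-01 -1.78154654e-04
 -9.70759551e-01 -6.85362168e-01]
```

View pics/m3.png

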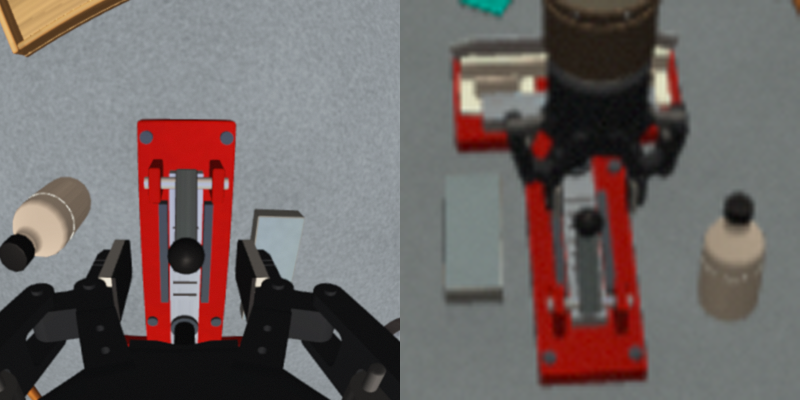

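The ball shows at wrist pixel (286,275) and side crop pixel (588,222).

```bash
cat > ball.py <<'E'
from h import *
import sys
from scipy.optimize import brentq
np.set_printoptions(precision=1,suppress=True)
def ball(n,u,v):
    st=np.load(f"pics/{n}.npz"); im=cv2.imread(f"pics/{n}.png").max(2); u,v=int(u),int(v)
    m=(im[v-24:v+24,u-28:u+28]<45).astype(np.uint8); _,l,s,c=cv2.connectedComponentsWithStats(m); k=1+np.argmax(s[1:,4]); uv=c[k]+[u-28,v-24]; print(s[k],uv)
    o,d=ray("wrist",uv,st); H=np.array([528.5,55,48]); yv=np.array([.270,.963,0])
    for a in np.linspace(1.9,0,20):   # pawl angle whose ball lies on the ray, in the plane x=0
        pass
    xv=np.array([.963,-.270,0]); 
    f=lambda z:(lambda q:np.hypot(q@yv,q[2])-72)(o+d*(z-o[2])/d[2]-H)
    zs=np.linspace(80,122,85); fs=[f(z) for z in zs]
    for a,b,fa,fb in zip(zs,zs[1:],fs,fs[1:]):
        if fa*fb<0:
            z=brentq(f,a,b); P=o+d*(z-o[2])/d[2]; q=P-H; print("P",P,"theta",np.arctan2(q[2],q@yv)-np.arctan2(37,62),"tool",tool(n,P))
    rw=(o,d); return rw
if __name__=="__main__":
    rw=ball(sys.argv[1],float(sys.argv[2]),float(sys.argv[3]))
    if len(sys.argv)>4: P,e=tri(ray("side",(float(sys.argv[4]),float(sys.argv[5]))),rw); print("tri",P,e)
E
python3 ball.py w2 283 288 284.4 207.2; python3 ball.py w3 286 275 284.4 208.3;python3 ball.py w1 288 211
```

```text
[   9    6   38   38 1038] [282.5 288. ]
P [539.2  90.9 109.5] theta 0.48479464786778503 tool [-35.7  -1.2  45.2]
tri [538.3  85.6 118. ] 1.381279988035902
[ 10   7  37  35 973] [285.6 274.9]
P [538.   86.4 112.1] theta 0.560451786850292 tool [-31.5   1.   56. ]
tri [538.5  85.8 112.2] 1.4316934187732515
[ 13   9  31  31 688] [287.9 210.7]
P [545.3 112.2  88.4] theta 0.05749587599430095 tool [  0.6   3.1 102.5]
```

θ is 0.56, so the pinch slides off the ball. I'll push the ball further with closed fingers from its +y side instead.

{"fn": "drive_tool", "kwargs": {"targets": [[1,-40,1,0,0],[1,-72,1,0,0],[1,-72,1,40,0],[1,-72,1,69,0],[1,-72,1,69,0],[1,-62,1,69,0],[1,-56,1,69,0],[1,-50,1,68,0],[1,-45,1,67,0],[1,-40,1,66,0],[1,-36,1,65,0],[1,-36,1,65,0]]}}

```text
clock: 8.15
position: [541.5, 93.5, 107.5]
ee_rot: [-0.603, 0.798, -0.0, 0.007]
contact_force: [-5.1, 12.8, 15.9]
gripper_width: 0.2
grasp_force: 9.8
```

```bash
python3 - <<'E'
from h import *
look("w4"); s=arm.get_image("side"); cv2.imwrite("pics/s4.png",s)
c=cv2.resize(s[170:245,250:325],(400,400),interpolation=cv2.INTER_CUBIC)
cv2.imwrite("pics/m4.png",np.hstack([cv2.imread("pics/w4.png")[20:420,80:480],c]))
print(arm.read_state()["contact_force"])
E
```

```text
8.15 [541.52232994  93.49588567 107.50148096] yaw -105.80474605001956 [ 0.4650869   0.37575907 -0.35220473 -0.00223877 -0.82945998 -0.73947585]
[-5.67752614 12.52647773 15.94659482]
```

View pics/m4.png

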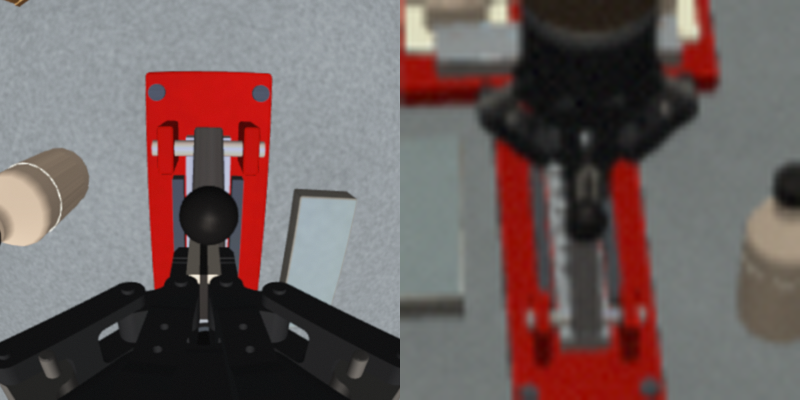

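The ball is at wrist pixel (289,235), right in front of the closed fingertips.

```bash
python3 ball.py w4 289 235 ; python3 - <<'E'
from h import *
st=np.load("pics/w4.npz"); P=plane("wrist",(288,169),48,st); print("hinge",P,tool("w4",P))
E
```

```text
[   0    0   56   48 2247] [288.4 234.2]
P [533.   70.  118.3] theta 0.8138370594284404 tool [ 24.8   1.7 -11.1]
hinge [528.58066499  54.7675376   48.        ] [41.39651008  2.42141064 59.06152382]
```

θ is now 0.81, so pushing works. I'll push a bit further.

{"fn": "drive_tool", "kwargs": {"targets": [[1,3,0,-3,0],[1,6,0,-3,0],[1,9,0,-3,0],[1,12,0,-3,0],[1,12,0,-3,0]]}}

```text
clock: 8.75
position: [540.0, 83.7, 112.6]
ee_rot: [-0.604, 0.797, -0.001, 0.01]
contact_force: [-8.6, 16.1, 23.9]
gripper_width: 0.1
grasp_force: 14.0
```

{"fn": "drive_tool", "kwargs": {"targets": [[1,-5,0,-5,0],[1,-15,0,-8,0],[1,-30,0,-20,0],[1,-45,0,-60,0],[0.2,-70,0,-70,0],[0,-112,0,-70,0],[0,-112,0,-70,0],[0,-112,0,-70,0]]}}

```text
clock: 9.55
position: [565.3, 186.3, 174.1]
ee_rot: [-0.603, 0.798, 0.0, -0.001]
contact_force: [-0.3, 0.5, -0.4]
gripper_width: 42.2
grasp_force: 0.0
```

```bash
python3 - <<'E'
from h import *
look("w5"); cv2.imwrite("pics/s5.png",arm.get_image("side"))
E
```

```text
9.55 [565.27087631 186.31492619 174.13468596] yaw -105.821143430165 [ 5.90208931e-01  3.80804817e-01 -1.49097878e-01 -8.46984635e-06
 -1.04282727e+00 -8.66336625e-01]
```

View pics/w5.png

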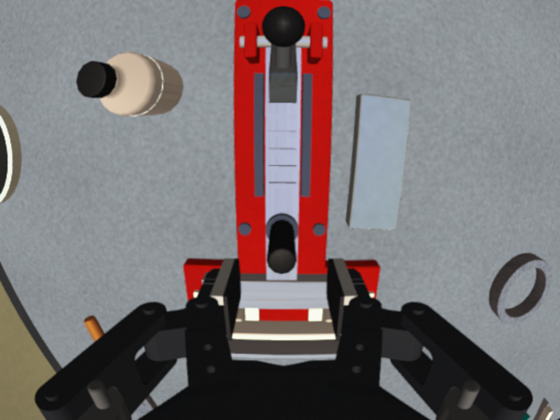

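The pawl now stands up, with its ball at (283,26). The bar knob top is at (282,261).

```bash
python3 ball.py w5 283 26; python3 - <<'E'
from h import *
st=np.load("pics/w5.npz")
P=plane("wrist",(282,261),105,st); print("knob",P,tool("w5",P))
P=plane("wrist",(281,218),40,st); print("knob base rim top",P,tool("w5",P))
for e in((266,275),(299,275)): print(tool("w5",plane("wrist",e,40,st)))
E
```

```text
[   8    5   41   40 1245] [283.   26.7]
P [530.3  60.8 119.7] theta 0.9489320554631525 tool [130.3  -0.6  54.6]
knob [574.02863418 211.94558151 105.        ] [-27.1488787   -1.52507917  69.09302524]
knob base rim top [571.94357245 200.83951143  40.        ] [-15.99054635  -2.62869118 134.10814605]
[-73.89685687 -17.28479442 134.00466806]
[-73.93805308  14.51504111 134.04460667]
```

{"fn": "drive_tool", "kwargs": {"targets": [[0,-27,-1.5,0,0],[0,-27,-1.5,45,0],[0,-27,-1.5,85,0],[0,-27,-1.5,99,0],[0,-27,-1.5,99,0],[0.7,-27,-1.5,99,0],[0.9,-27,-1.5,99,0],[0.9,-27,-1.5,99,0],[0.9,-27,-1.5,99,0]]}}

```text
clock: 10.55
position: [574.2, 212.3, 78.1]
ee_rot: [-0.603, 0.798, 0.0, 0.001]
contact_force: [-5.6, 1.3, 5.8]
gripper_width: 19.8
grasp_force: 59.3
```

{"fn": "drive_tool", "kwargs": {"targets": [[0.9,4,0,0,0],[0.9,8,0,0,0],[0.9,13,0,0,0],[0.9,18,0,0,0],[0.9,23,0,0,0],[0.9,27,0,0,0],[0.9,31,0,0,0],[0.9,34,0,0,0],[0.9,34,0,0,0]]}}

```text
clock: 11.45
position: [564.9, 180.2, 78.1]
ee_rot: [-0.603, 0.798, 0.001, 0.001]
contact_force: [-6.3, 3.1, 6.9]
gripper_width: 20.4
grasp_force: 59.4
```

{"fn": "drive_tool", "kwargs": {"targets": [[0.9,2,0,0,0],[0.9,4,0,0,0],[0.9,4,0,0,0]]}}

```text
clock: 11.75
position: [564.5, 178.8, 78.1]
ee_rot: [-0.603, 0.798, 0.001, 0.003]
contact_force: [-6.8, 10.9, 3.1]
gripper_width: 20.3
grasp_force: 59.1
```

{"fn": "drive_tool", "kwargs": {"targets": [[0,-2,0,0,0],[0,-2,0,0,0],[0,-2,0,-30,0],[-0.1,-2,0,-80,0],[-0.1,-2,0,-122,-8],[-0.1,-50,0,-122,-20]]}}

```text
clock: 12.35
position: [581.2, 221.3, 207.5]
ee_rot: [0.712, -0.702, 0.003, -0.007]
contact_force: [1.6, 0.5, 0.8]
gripper_width: 47.2
grasp_force: 0.0
```

{"fn": "drive_tool", "kwargs": {"targets": [[-0.1,-84,-24,0,-9],[-0.1,-84,-24,0,-18],[-0.1,-84,-24,0,-26],[-0.1,-84,-24,0,-34],[-0.1,-84,-24,0,-42],[-0.1,-84,-24,0,-50],[-0.1,-84,-24,0,-58],[-0.1,-84,-24,0,-66],[-0.1,-84,-24,0,-72],[-0.1,-84,-24,0,-75],[-0.1,-84,-24,0,-75]]}}

```text
clock: 13.45
position: [601.3, 307.2, 198.4]
ee_rot: [0.992, -0.124, 0.001, -0.0]
contact_force: [-0.7, 0.8, -0.4]
gripper_width: 47.1
grasp_force: 0.0
```

```bash
python3 - <<'E'
from h import *
look("w6")
E
```

```text
13.45 [601.29295071 307.24487475 198.37007335] yaw -14.296847379858079 [ 7.11597020e-01  4.91278776e-01  9.52290791e-02  6.85406108e-04
 -1.17363744e+00  6.09407798e-01]
```

View pics/w6.png

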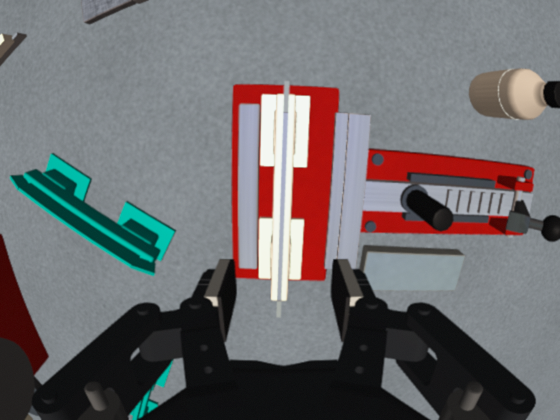

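The bar is fully back and the holder stands free. The blade runs from (286,83) to (279,315). I have used all my picture views, so I continue numerically.

```bash
python3 - <<'E'
from h import *
np.set_printoptions(precision=1,suppress=True)
st=np.load("pics/w6.npz")
a,b=[plane("wrist",u,96,st) for u in((286,83),(279,315))]
ta,tb=tool("w6",a),tool("w6",b); d=ta-tb
print(a,b,np.linalg.norm(a-b),"mid",(a+b)/2,"tool",(ta+tb)/2,"roll",np.degrees(np.arctan2(d[1],d[0])))
# white feet (plates z 26): centroid
im=cv2.imread("pics/w6.png"); m=(im.min(2)>190).astype(np.uint8); n,l,s,c=cv2.connectedComponentsWithStats(m)
print([(s[i],c[i]) for i in range(1,n) if s[i,4]>80])
for e in((275,300),(287,300)): print("bridge end",tool("w6",plane("wrist",e,74,st)))
E
```

```text
[697.8 280.7  96. ] [507.4 335.5  96. ] 198.11969855975235 mid [602.6 308.1  96. ] tool [  1.   -1.1 102.4] roll 1.7605887753226017
[(array([ 259,   94,   25,  206, 3096], dtype=int32), array([271.3, 186.1])), (array([ 281,   95,   29,  206, 2934], dtype=int32), array([293.6, 186.2]))]
bridge end [-95.7  -8.2 124.3]
bridge end [-95.7   3.4 124.3]
```

{"fn": "drive_tool", "kwargs": {"targets": [[-0.1,0.5,-1,0,1.8],[-0.1,0.5,-1,45,1.8],[-0.1,0.5,-1,90,1.8],[-0.1,0.5,-1,125,1.8],[-0.1,0.5,-1,145,1.8],[-0.1,0.5,-1,153,1.8],[-0.1,0.5,-1,153,1.8]]}}

```text
clock: 14.2
position: [601.4, 308.2, 44.0]
ee_rot: [0.99, -0.14, -0.0, 0.001]
contact_force: [0.8, -0.4, 1.1]
gripper_width: 47.0
grasp_force: 0.0
```

{"fn": "drive_tool", "kwargs": {"targets": [[0.3,0,0,0,0],[0.6,0,0,0,0],[0.9,0,0,0,0],[0.9,0,0,0,0],[0.9,0,0,0,0]]}}

```text
clock: 14.7
position: [602.3, 309.2, 47.0]
ee_rot: [0.99, -0.139, 0.001, -0.001]
contact_force: [-0.8, -1.6, 7.3]
gripper_width: 15.2
grasp_force: 62.6
```

{"fn": "drive_tool", "kwargs": {"targets": [[0.9,0,0,-3,0],[0.9,0,0,-8,0],[0.9,0,0,-16,0],[0.9,0,0,-28,0],[0.9,0,0,-45,0],[0.9,0,0,-65,0],[0.9,0,0,-90,0],[0.9,0,0,-115,0],[0.9,0,0,-135,0],[0.9,0,0,-150,0],[0.9,0,0,-150,0]]}}

```text
clock: 15.8
position: [602.7, 309.4, 198.8]
ee_rot: [0.99, -0.139, 0.003, -0.002]
contact_force: [-0.5, 0.1, -3.6]
gripper_width: 14.9
grasp_force: 61.3
```

```bash
python3 - <<'E'
from h import *
look("w7"); s=arm.read_state(); print(s["contact_force"],s["wrist_torque"],s["gripper_width"])
# tray edges from the first top view: fit long/short sides at rim height
t=cv2.imread("pics/top0.png"); h=cv2.cvtColor(t,cv2.COLOR_BGR2HSV)
m=cv2.inRange(h,(8,70,80),(22,255,255)); k=max(cv2.findContours(m,0,1)[0],key=cv2.contourArea)
q=cv2.approxPolyDP(k,4,True)[:,0]; w=np.array([plane("top",p,33)[:2] for p in q.astype(float)]); print(q,w,w.mean(0))
for i in range(len(w)): d=w[i]-w[i-1]; print(np.degrees(np.arctan2(d[1],d[0])),np.linalg.norm(d))
E
```

```text
15.8 [602.71416531 309.35830145 198.75748055] yaw -16.037750249308857 [ 7.12716930e-01  4.91962593e-01  9.72686829e-02  9.23640325e-04
 -1.16927492e+00  5.77821447e-01]
[ 0.42633769  0.09780066 -4.32409478] [-0.02513015  0.04668153  0.04996501] 14.600279539461834
[[398 166]
 [354 174]
 [372 262]
 [418 253]] [[ 667.8262206  -232.96596019]
 [ 647.34215391 -103.891701  ]
 [ 392.16427876 -141.91897638]
 [ 414.09421297 -273.27270435]] [ 530.35671656 -188.01233548]
9.026331561474706 256.9135366698318
99.01762902587348 130.68956106650867
-171.5240097386818 257.9957783334733
-80.5217012749434 133.17178328914005
```

{"fn": "drive_tool", "kwargs": {"targets": [[0.9,3,20,-4,0],[0.9,8,55,-4,-3],[0.9,13,95,-4,-6],[0.9,19,137,-4,-9],[0.9,25,180,-4,-12],[0.9,31,223,-4,-15],[0.9,37,266,-4,-18],[0.9,43,309,-4,-20],[0.9,48,350,-4,-22],[0.9,53,390,-4,-24],[0.9,59,430,-4,-25],[0.9,63,460,-4,-25]]}}

```text
clock: 17.05
position: [532.7, -153.4, 197.9]
ee_rot: [0.997, 0.077, -0.001, -0.0]
contact_force: [0.9, 0.0, -3.2]
gripper_width: 14.7
grasp_force: 61.2
```

{"fn": "drive_tool", "kwargs": {"targets": [[0.9,-7,24,0,0],[0.9,-11,36,0,0],[0.9,-11,36,0,0],[0.9,-11,36,0,0]]}}

```text
clock: 17.45
position: [528.9, -188.0, 198.3]
ee_rot: [0.997, 0.078, -0.001, -0.0]
contact_force: [0.3, 0.2, -2.7]
gripper_width: 15.0
grasp_force: 61.2
```

```bash
python3 - <<'E'
from h import *
np.set_printoptions(precision=1,suppress=True)
look("w8"); st=np.load("pics/w8.npz"); s=arm.read_state(); print(s["contact_force"],s["gripper_width"])
im=cv2.imread("pics/w8.png"); h=cv2.cvtColor(im,cv2.COLOR_BGR2HSV); m=cv2.inRange(h,(8,70,80),(22,255,255))
for k in cv2.findContours(m,0,1)[0]:
    if cv2.contourArea(k)>800:
        q=cv2.approxPolyDP(k,6,True)[:,0]; print(cv2.contourArea(k))
        for p in q: P=plane("wrist",p.astype(float),33,st); print(p,P[:2],tool("w8",P)[:2])
E
```

```text
17.45 [ 528.9 -188.   198.3] yaw 8.915332199296662 [-0.1  0.3 -0.2 -0.  -1.1  1.8]
[-0.1 -0.1 -3.5] 14.992021096950877
3568.0
[276  67] [ 647.6 -162.7] [121.3  -6.5]
[226  68] [ 640.8 -116.3] [121.8 -53.4]
[233 282] [ 421.9 -149.1] [-99.6 -54.9]
[263 256] [ 458.7 -177.5] [-67.6 -21.2]
[262 213] [ 505.3 -170.2] [-20.5 -21.1]
[240 212] [ 502.9 -148.3] [-19.4 -43.2]
[237  80] [ 630.4 -128.5] [109.6 -43. ]
6257.5
[291  58] [ 658.4 -175. ] [130.    7.4]
[291  69] [ 647.8 -176.7] [119.4   7.4]
[330  80] [ 643.8 -214.2] [109.6  43.8]
[327 212] [ 516.3 -234.2] [-19.5  43.8]
[304 213] [ 511.7 -211.5] [-20.5  20.7]
[303 256] [ 465.1 -218.8] [-67.6  20.6]
[325 267] [ 455.7 -244.4] [-80.9  44.5]
[334 287] [ 432.6 -259.5] [-106.    55.9]
[347  70] [ 656.6 -228.5] [120.   59.9]
[291  65] [ 651.6 -176.1] [123.2   7.4]
[351  68] [ 659.4 -232. ] [122.2  63.8]
[342 300] [ 416.9 -272.6] [-123.6   66.3]
[357  62] [ 666.5 -236.8] [128.5  69.6]
1795.5
[276  58] [ 656.2 -161.3] [130.   -6.5]
[216  60] [ 647.6 -105.6] [130.2 -63. ]
[226 298] [ 399.5 -143. ] [-120.7  -64.4]
[222  67] [ 641.4 -112.4] [123.  -57.2]
[276  65] [ 649.5 -162.4] [123.2  -6.5]
```

{"fn": "drive_tool", "kwargs": {"targets": [[0.9,-1,3,20,0],[0.9,-1,3,55,0],[0.9,-1,3,90,0],[0.9,-1,3,120,0],[0.9,-1,3,140,0],[0.9,-1,3,150,0],[0.9,-1,3,155,0],[0.9,-1,3,157,0],[0.9,-1,3,159,0],[0.9,-1,3,159,0]]}}

```text
clock: 18.5
position: [529.5, -191.3, 40.6]
ee_rot: [0.997, 0.078, 0.001, 0.0]
contact_force: [0.6, -0.5, -3.4]
gripper_width: 14.8
grasp_force: 61.1
```

{"fn": "drive_tool", "kwargs": {"targets": [[0.9,0,0,1,0],[0.9,0,0,2,0],[0.9,0,0,3,0],[0.9,0,0,4,0],[0.9,0,0,5,0],[0.9,0,0,5,0]]}}

```text
clock: 19.1
position: [528.8, -191.3, 34.6]
ee_rot: [0.997, 0.078, -0.0, -0.0]
contact_force: [-0.7, 0.0, -3.6]
gripper_width: 14.6
grasp_force: 61.1
```

{"fn": "drive_tool", "kwargs": {"targets": [[0.9,0,0,0.7,0],[0.9,0,0,1.4,0],[0.9,0,0,1.4,0]]}}

```text
clock: 19.4
position: [529.0, -191.3, 34.0]
ee_rot: [0.997, 0.078, 0.0, 0.0]
contact_force: [-2.5, 1.0, 2.1]
gripper_width: 14.6
grasp_force: 62.0
```

{"fn": "drive_tool", "kwargs": {"targets": [[0.9,0,0,0.6,0],[0.9,0,0,0.6,0],[0.4,0,0,0.6,0],[0.1,0,0,0.6,0],[-0.1,0,0,0.6,0],[-0.1,0,0,0.6,0],[-0.1,0,0,0.6,0]]}}

```text
clock: 20.1
position: [529.0, -191.3, 32.7]
ee_rot: [0.997, 0.078, 0.0, 0.0]
contact_force: [-0.3, -0.3, -0.6]
gripper_width: 46.8
grasp_force: 0.0
```

{"fn": "drive_tool", "kwargs": {"targets": [[-0.1,0,0,-10,0],[-0.1,0,0,-30,0],[-0.1,0,0,-60,0],[-0.1,0,0,-100,0],[-0.1,0,0,-150,0],[-0.1,0,0,-180,0],[-0.1,0,0,-180,0]]}}

```text
clock: 20.8
position: [531.8, -192.0, 219.5]
ee_rot: [0.997, 0.078, 0.006, 0.002]
contact_force: [0.1, -0.2, -0.4]
gripper_width: 47.1
grasp_force: 0.0
```

```bash
python3 - <<'E'
from h import *
np.set_printoptions(precision=1,suppress=True)
look("w9"); st=np.load("pics/w9.npz"); s=arm.read_state(); print(s["contact_force"],s["gripper_width"])
im=cv2.imread("pics/w9.png"); m=(im.min(2)>185).astype(np.uint8); n,l,q,c=cv2.connectedComponentsWithStats(m)
for i in range(1,n):
    if q[i,4]>150:
        x,y,w,h,_=q[i]; print(q[i],tool("w9",plane("wrist",(x,y),13,st))[:2],tool("w9",plane("wrist",(x+w,y+h),13,st))[:2])
# pawl/bar unchanged? compare side view with the one after the lift
a=cv2.imread("pics/s5.png"); b=arm.get_image("side"); cv2.imwrite("pics/s9.png",b)
g=cv2.cvtColor(b,cv2.COLOR_BGR2GRAY); c=g[150:255,255:310]
mm=(c<45).astype(np.uint8); n,l,q,ce=cv2.connectedComponentsWithStats(mm); print([(q[i],ce[i]+[255,150]) for i in range(1,n) if q[i,4]>15])
E
```

```text
20.8 [ 531.8 -192.   219.5] yaw 8.99167068194073 [-0.1  0.3 -0.2  0.  -1.1  1.8]
[ 0.1  0.7 -2. ] 46.884905837693225
[ 260  102   20  185 2408] [ 89.5 -24.5] [-128.6   -4.1]
[ 283  102   20  185 2422] [89.3 -0.1] [-128.8   24.3]
[(array([39,  0,  4, 13, 23], dtype=int32), array([295.6, 154.5])), (array([23, 36,  7, 16, 92], dtype=int32), array([281.4, 193.8])), (array([27, 59,  7,  9, 55], dtype=int32), array([284.9, 213. ])), (array([50, 70,  5, 19, 64], dtype=int32), array([307.6, 228.9])), (array([36, 81,  4,  7, 25], dtype=int32), array([292.6, 233.9])), (array([20, 82,  4,  7, 25], dtype=int32), array([276.3, 234.9])), (array([17, 97, 27,  4, 63], dtype=int32), array([285.4, 248.2]))]
```

```bash
python3 -c "
from bench import arm
print(arm.job_done())"
```

```text
the job is handed in; nothing more can be done
None
```

The job is handed in at about 21 s: the pawl is up at about 0.95 rad, the clamp bar is fully back, and the holder is flat in the tray with the blade up. I checked the placing only by contact force and pixel measurements, since my picture views had run out, and I did not check the bystanders separately afterwards. The pawl slipped out of two pinches, so I pushed it up the rest of the way with closed fingers.

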